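# Zero the drag pointer and line the washed guard up on its hinge

### The job

The tablet hardness tester is being made ready after cleaning. While its deck is still open, turn the reset knob in the middle of the gauge back until the drag pointer is fully home against its zero stop; then take the washed splinter guard (the clear panel with a thick grip rail on top and hinge knuckles along the bottom) out of the drip rack and, keeping it upright, lower it gently so that its two knuckles drop between the three on the tester's jamb block and all the holes line up for the hinge pin. Finish holding it there, still in the gripper, carrying its weight yourself so that it does not rest or push on the tester and a colleague can slide the pin in; leave everything else where it is.

Things in the scene. Friction and masses are not known exactly. Their poses are not given: they have to be found in the camera images.
- drag_pointer (a joint): angle (rad) of the drag pointer and the reset knob fixed to it: 0 = against the zero stop; grows as it goes clockwise seen from above, so reset it by turning the knob anticlockwise. Starts at 0.6 to 1.4. Friction (0.03 N m) keeps it where it is left; the stop is rigid.
- knob_grip (a point): middle of the reset knob's wing, on the gauge's upright axis, 85 mm above the worktop, 9 mm below the wing's top, 13.5 mm above the gauge window. Black wing 34 x 11 mm, 18 mm tall, on a 29 mm round skirt. Own x runs along the wing as the pointer points, z up; turns with the knob: pinch across own y. Within 65 mm of the axis nothing else stands over 10 mm above the window.
- tester: the tablet hardness tester, a low white bench instrument 166 (x) x 160 (y) mm, deck 56 mm above the worktop, fixed. Origin: middle of its underside; own x points to its rear, where the aluminium jamb block carries the hinge; z up. Gauge left of the middle; steel jaws and hand wheel on the right beside a 103 mm high white cheek.
- jamb_bore (a point): middle of the tester's hinge axis, 108 mm above the worktop, where the guard's origin belongs. Own y along the bore, x to the rear, z up. Three steel knuckles 18 mm long, 16 mm diameter, hole 8.5 mm, centred at y = -43, 0, 43 mm; the two 25 mm gaps between, centred at y = -21.5 and 21.5, are open upward. The block's flat top lies 9.5 mm below the axis: 1.5 mm under the guard's knuckles in line.
- guard: splinter guard, loose clear upright panel 130 mm wide (own y), 6 mm thick, 0.29 to 0.45 kg, in a place of the rack, leaning up to 0.05 rad. Origin: middle of the bore axis of its two knuckles (20 mm long, 16 mm diameter, at y = -21.5 and 21.5 mm) at the bottom; z up the panel, x its normal; same from both sides. Grey rail 12 mm thick along the top, 94 to 118 mm above the origin: pinch it across x at y = 0.
- rack: white drip rack 104 (x) x 168 (y) mm, fixed; its rear on the sink rim; origin: under its middle at worktop height. Two places at own x = -25 and +25 mm, panels along own y, standing on its floor (18.5 mm up) between end fingers that reach 74 mm above the worktop; lift a panel straight up. The guard's rail top stands 144 mm above the worktop.
- crumb_plate: perforated steel plate 130 x 84 x 5.5 mm without knuckles or rail, loose, in the rack's other place, top 102 mm above the worktop; stays there. Origin: middle of its lower edge.
- hinge_pin: the loose steel hinge pin, 6 mm diameter, 118 mm long with a pull ring, lying right of the tester; for the colleague, stays there. Origin: under its middle.
- timer: black bench timer 64 x 60 x 18 mm between rack and tester; stays.
- dish: petri dish with lid, 67 mm across, 16 mm high, right of the tester; stays.
- sample_vial: capped glass vial 25 mm across, 50 mm high, behind the tester's left corner; stays.
- sample_vial_b: capped glass vial 25 mm across, 50 mm high, behind the first; stays.
- small_beaker: glass beaker 46 mm across, 58 mm high, right of the tester; stays.
- wash_brush: washing-up brush 227 mm long, lying behind the tester; stays.

How it is judged:
By the outcome, as a careful person would: the job done as asked, in the order asked, and still so for the second after the job is handed in, while the arm keeps its last pose, push and grip.
It also fails if it takes over 64 s, if anything falls off the work surface, if the arm or the gripper's body presses on something with over 40 N, if the wrist force passes 120 N, or if a joint passes its speed limit or range.

### The arm

A 6-joint arm with a two-finger parallel gripper is mounted at the origin on a cart in front of the work surface, level with it; the furniture and walls round the work are solid. World frame = base frame: x ahead of the robot, y to its left, z up, the work surface at z = 0. Lengths are in mm, angles in rad, forces in N, time in s.
With the tool pointing down it reaches from about 350 to 975 mm from the base axis. Payload 7.1 kg.
Tool frame: the origin (TCP) lies at the very end of the fingers, on their centre line; the grasp point (between the pads) lies 19 mm behind it (ctrl.grasp_offset is the distance from the TCP to the grasp point, in mm); z points along the fingers, y is the line along which they close (so a half turn about z gives the same grasp; the last joint's range is limited). The gripper opens to 88 mm and grips with 3 to 60 N. Pads are 20 mm wide; open, the fingers measure 115 mm over their backs; the gripper's body (75 mm by 178 mm) begins 61 mm behind the grasp point.
Start: joints at [-1.334, 0.423, 1.63, -0, 1.089, -0.019], TCP at [158.156, -604.641, 192.675] pointing down, gripper open.
Joint ranges: [-3, 3], [-0.9, 2.11], [0.09, 2.58], [-1.31, 4.45], [0.11, 2.69], [-2.54, 2.54]. Speed limits (rad/s): [2.39, 2.39, 3.01, 3.14, 3.14, 3.14].

### API

Orientations are given as a rotation vector (axis times angle).
In Python, from workcell import ctrl, viewer, ticket, models gives the robot as it stands.
- The arm moves only by the tool play_rows, never from a script. Its arguments are lists of equal length, an entry for each row: "dp": the shift along the world's x, y, z in mm, a list of three; "yaw": the turn about the world's z in degrees. In form: {"dp": [[tx, ty, tz], ...], "yaw": [yaw, ...]}. A call has 1 to 8 rows; each row shifts and turns the commanded pose from where the row before left it; what a row does not reach is not made up. A row lasts 1/12 s, in which the tool goes at most 41.7 mm and 7.16 degrees, less where a joint would pass 70% of its speed; a pose out of reach is approached as far as the arm can. A call is refused whole if a number of a shift passes 41.7 or a number of a turn 7.16, either way. A call with a gripper value outside its range is refused whole. "gripper" is the closure, from 0 (fully open) to 1 (shut), set as the call begins (left out, the last holds). The fingers move at their own pace and stop on an object; the grip force is fixed at half the most. Time passes only in rows, so rows that do not move let the fingers close. It gives the time, the measured TCP pose, the force, the opening and the grip force at its end, in the units of the state.
- ctrl.get_obs(): the state, without advancing time (a new reading comes with each control period).
- viewer.get_image(name): name is "side" or "top"; returns a dict with "pixels" (400x640x3 uint8, red, green, blue), "range_z" (400x640 float32, mm along the optical axis (not along the pixel's ray), 0 where there is no reading), "fx", "fy", "cx", "cy" (pixels), "T" (4x4, takes a point from camera to world coordinates). Camera axes: x right, y up, looking along -z (the intrinsics and any distortion apply to the point x, -y, -z); pixel columns grow to the right and rows downward; lengths in mm; the calibration is good to about 2 mm. A picture is of the moment at which its call begins.
- ticket.close_job(): hands the job in; it is judged then, once.
Trained networks look in a picture, given as the dict that the camera call returned (one of the last four; its "shot" number tells which), for a name from the list of things; names that differ only in an ending like _2 or _b are one class to them, and where a whole thing is asked for, a point or a joint stands for the part that bears it (a point fixed in the world has none). Each returns a list of dicts, best first, with "conf" (0 to 1); they miss things now and then, are a little off and sometimes report something else, mostly with a low value. They report only what shows in the picture. A call takes as long as a camera call.
- models.look_for(picture, name): "bbox" ([centre column, centre row, width, height] in pixels, round what is visible of it).
- models.landmark_of(picture, name): "location" ([column, row] in pixels: a listed point, or the origin of a listed thing).
The state is a dict: "t": time; "qpos": joint angles; "qvel": joint speeds; "joint_torque": joint torques, N m; "ee_pos": TCP position; "orientation": TCP orientation; "ft_force": force on the tool from outside, world axes, zero at the start; "moment": the same for the moment, N m; "width": finger opening in mm; "grasp_force": force on a finger pad.
Only numpy, scipy, OpenCV 4.12 (cv2) and the standard library are available. Lean on these libraries where they do the work, as an engineer would, in place of code of your own. Each camera call takes 0.05 s, during which the arm holds its last target. There are 200 camera calls.

## Working session

There is one attempt and no reset: what is moved stays moved. The work goes in short steps, Python scripts to look and compute and a tool call to move; the robot and the scene stay as the last step left them, time stands still between calls to the robot, and variables do not carry over. Pictures are saved under pics/ and viewed, at most 10 in all, crops included, and the job is handed in when it is done.

Besides the shell and the picture viewer there is one more tool, called after "Call:" as name([rows], argument=value, ...), one row to a line, values as JSON. play_rows: Moves the arm, as the interface text tells. Its arguments: {"type":"object","properties":{"dp":{"type":"array"},"yaw":{"type":"array"},"gripper":{"type":"number"}},"required":["dp","yaw"]}

```bash
mkdir -p pics; cat > h.py <<'E'
import numpy as np, cv2
from workcell import ctrl, viewer, ticket, models
def w(p,c,r,z=None,win=1):
    T=np.array(p["T"]); d=np.array([(c-p["cx"])/p["fx"],-(r-p["cy"])/p["fy"],-1.])
    if z is None:
        a=p["range_z"][int(r)-win:int(r)+win+1,int(c)-win:int(c)+win+1]; a=a[a>0]
        return T[:3,:3]@(d*np.median(a))+T[:3,3]
    R=T[:3,:3]@d; return T[:3,3]+R*(z-T[2,3])/R[2]
def cloud(p):
    T=np.array(p["T"]); v,u=np.mgrid[:400,:640]; z=p["range_z"]
    d=np.stack([(u-p["cx"])/p["fx"]*z,-(v-p["cy"])/p["fy"]*z,-z],-1)
    P=d@T[:3,:3].T+T[:3,3]; P[z<=0]=np.nan; return P
def save(p,n): cv2.imwrite("pics/"+n,p["pixels"][...,::-1])
E
python3 - <<'E'
from h import *
for n in ["top","side"]:
    p=viewer.get_image(n); save(p,n+"0.png"); print(n,[k for k in p], p["fx"],p["cx"],p["cy"],np.round(p["T"],3).tolist())
    for t in ["knob_grip","jamb_bore","guard","tester","rack","crumb_plate","drag_pointer","timer"]:
        L=models.landmark_of(p,t)[:2]; B=models.look_for(p,t)[:1]
        print(t,[(np.round(l["location"],1).tolist(),round(l["conf"],2)) for l in L],[(np.round(l["bbox"]).tolist(),round(l["conf"],2)) for l in B])
print(ctrl.get_obs())
E
```

```text
top ['pixels', 'range_z', 'fx', 'fy', 'cx', 'cy', 'T', 'shot'] 378.5950954903887 327.0291195843564 198.1875678720843 [[-0.013, 0.979, -0.202, 384.758], [-1.0, -0.014, -0.002, -165.664], [-0.005, 0.201, 0.979, 1150.99], [0.0, 0.0, 0.0, 1.0]]
knob_grip [([314.3, 261.2], 0.68), ([208.8, 243.6], 0.52)] [([384.0, 238.0, 62.0, 76.0], 0.49)]
jamb_bore [([387.5, 208.4], 0.7)] []
guard [([207.4, 264.3], 0.89), ([421.6, 245.4], 0.65)] [([200.0, 263.0, 61.0, 7.0], 0.83)]
tester [([379.7, 233.6], 0.71)] [([347.0, 183.0, 8.0, 16.0], 0.71)]
rack [([206.1, 258.9], 0.59)] [([207.0, 256.0, 62.0, 39.0], 0.87)]
crumb_plate [([207.8, 246.7], 0.49), ([315.1, 263.8], 0.37)] [([202.0, 244.0, 48.0, 6.0], 0.63)]Traceback (most recent call last):
  File "<stdin>", line 5, in <module>
ValueError: it knows: crumb_plate, dish, guard, hinge_pin, jamb_bore, knob_grip, rack, sample_vial, small_beaker, tester, timer, wash_brush
```

View pics/top0.png

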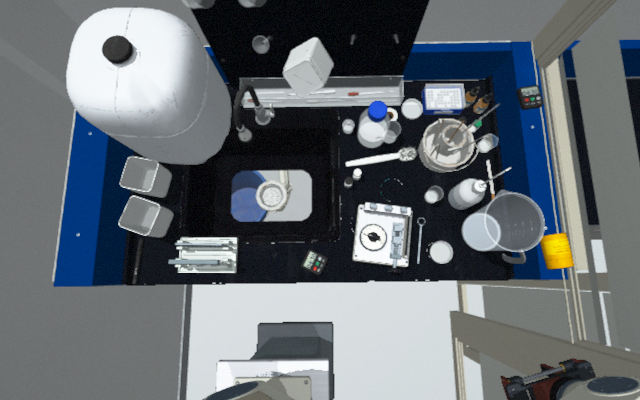

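The top view shows the tester near (383,235) with the knob at (374,238), the rack at (207,256) with panels at rows ~244 and ~263, and the timer at (314,261). The network's knob_grip at (314,261) is wrong: that is the timer.

```bash
python3 - <<'E'
from h import *
p=viewer.get_image("side"); print(p["fx"],p["cx"],p["cy"],np.round(p["T"],3).tolist())
q=viewer.get_image("top")
for t in ["knob_grip","jamb_bore","guard","tester","rack","crumb_plate","timer"]:
    L=models.landmark_of(p,t)[:2]; B=models.look_for(p,t)[:1]
    print(t,[(np.round(l["location"],1).tolist(),round(l["conf"],2)) for l in L],[(np.round(l["bbox"]).tolist(),round(l["conf"],2)) for l in B])
save(p,"side0.png")
a=cv2.resize(q["pixels"][195:275,345:435],None,fx=6,fy=6,interpolation=cv2.INTER_CUBIC)
b=cv2.resize(q["pixels"][230:280,165:250],None,fx=6,fy=6,interpolation=cv2.INTER_CUBIC)
im=np.zeros((780,540,3),np.uint8); im[:480]=a; im[480:,:510]=b
im=np.zeros((480,540+510-250,3),np.uint8)
im=np.zeros((480,800,3),np.uint8); im[:,:420]=a[:, :420]; im[:300,425:800]=cv2.resize(b,(375,300))
cv2.imwrite("pics/crop0.png",im[...,::-1])
P=cloud(q)
for n,c,r in [("knob",374,238),("guard",207,264),("crumb",207,244),("jamb",387,208)]: print(n,w(q,c,r).round(1))
# height maps
for n,(r0,r1,c0,c1),(lo,hi) in [("rackhigh",(230,285,165,250),(125,160)),("plate",(230,285,165,250),(92,112)),("knobtop",(220,255,355,395),(88,105)),("jambtop",(195,220,350,420),(100,125)),("deck",(195,275,345,420),(50,62))]:
    A=P[r0:r1,c0:c1].reshape(-1,3); A=A[(A[:,2]>lo)&(A[:,2]<hi)]
    print(n,len(A), A.mean(0).round(1) if len(A) else "", A.min(0).round(1) if len(A) else "",A.max(0).round(1) if len(A) else "", cv2.minAreaRect(A[:,:2].astype(np.float32)) if len(A)>3 else "")
print(ctrl.get_obs())
E
```

```text
492.1402449053314 316.05908769682253 200.61850510454855 [[0.742, 0.514, -0.431, 75.052], [-0.671, 0.572, -0.472, -728.102], [0.004, 0.64, 0.769, 1005.552], [0.0, 0.0, 0.0, 1.0]]
knob_grip [([319.7, 258.5], 0.52)] [([320.0, 259.0, 12.0, 17.0], 0.58)]
jamb_bore [([363.8, 242.3], 0.92)] [([337.0, 274.0, 96.0, 104.0], 0.66)]
guard [([185.3, 170.4], 0.9)] [([180.0, 154.0, 32.0, 51.0], 0.82)]
tester [([332.3, 284.2], 0.9)] [([333.0, 278.0, 98.0, 102.0], 0.85)]
rack [([194.1, 171.3], 0.56)] [([195.0, 165.0, 64.0, 60.0], 0.85)]
crumb_plate [([201.5, 164.1], 0.82)] [([196.0, 151.0, 27.0, 35.0], 0.57)]
timer [([255.0, 245.7], 0.88)] [([257.0, 246.0, 25.0, 23.0], 0.83)]
knob [ 487.2 -292.7   92. ]
guard [420.2 155.1 141.5]
crumb [476.1 170.5 101.8]
jamb [ 567.7 -329.2  115.1]
rackhigh 254 [425.8 189.1 142.5] [419.7 126.5 126.6] [431.9 256.1 148. ] ((425.8124084472656, 191.28414916992188), (129.6385498046875, 10.947509765625), 89.44940948486328)
plate 121 [475.1 197.9 101.8] [423.7 126.5  93. ] [480.1 259.3 106.6] ((471.7767639160156, 184.614501953125), (143.2117462158203, 47.426883697509766), 6
[... 537 characters left out ...]
9375), 81.70344543457031)
{'t': 1.45, 'qpos': array([-1.33398784e+00,  4.23137866e-01,  1.62990879e+00, -4.59217961e-06,
        1.08859793e+00, -1.89810766e-02]), 'qvel': array([ 0.00124252, -0.00059571, -0.00122752, -0.0002663 ,  0.00046458,
        0.00034839]), 'joint_torque': array([ 3.73053408e-04, -5.44569361e+01, -2.74041742e+01,  6.44507795e-02,
        1.68559235e-02, -1.45005885e-05]), 'ee_pos': array([ 158.1597734 , -604.63061652,  192.64793798]), 'orientation': array([-3.11588283e+00, -4.00695629e-01,  1.52198491e-05]), 'ft_force': array([0.29606423, 0.13950626, 0.06612722]), 'moment': array([ 0.02059365, -0.04681022,  0.02337514]), 'grasp_force': 0.0, 'width': 87.5593206033429}
```

View pics/side0.png

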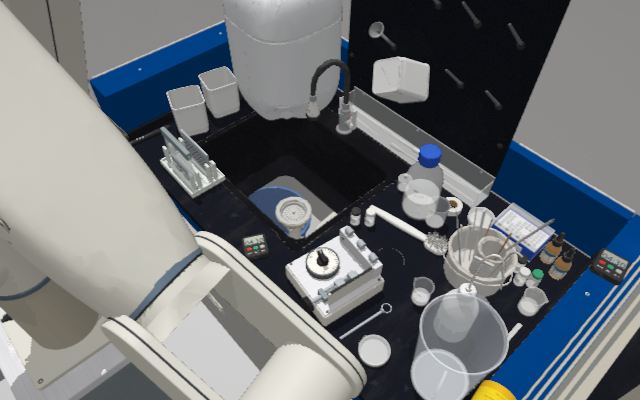

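View pics/crop0.png

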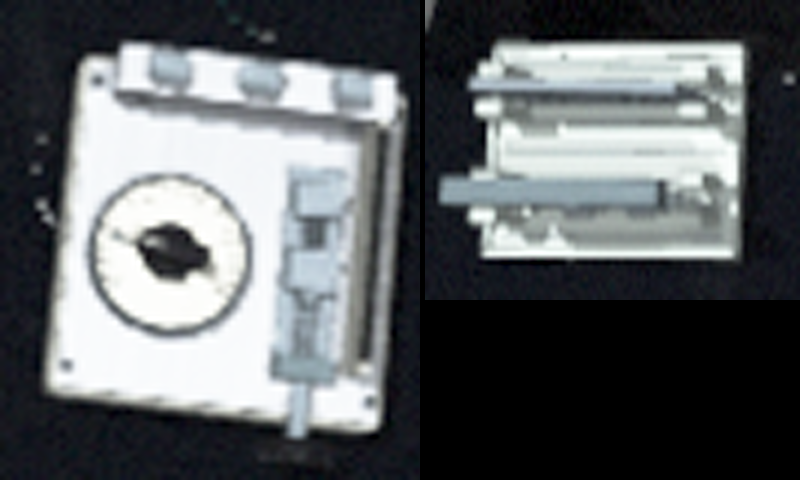

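The side view shows the tester with its knob at (320,258), jamb knuckles at about (350-385,232-268), the guard as the taller panel at (180,154), and the crumb plate behind it. In the crop, the tester is turned about -8° and the knob wing runs at about 72°. The guard is the thick-railed, front panel.

Call:
play_rows([
  [24,22,0],
  [24,22,0],
  [24,22,0],
  [24,22,0],
  [24,22,0],
  [24,22,0],
  [24,22,0],
], yaw=[4,4,4,4,4,4,4], gripper=0.45)

```text
t: 2.03
ee_pos: [327.1, -449.5, 192.8]
orientation: [2.924, 1.147, 0.0]
ft_force: [-0.4, -0.2, 0.7]
width: 48.7
grasp_force: 0.0
```

```bash
python3 - <<'E'
from h import *
p=viewer.get_image("side"); P=cloud(p)
print("knob lm side",w(p,319.7,258.5,85).round(1),"jamb lm side",w(p,363.8,242.3,108).round(1),"guard side",w(p,185.3,170.4,26).round(1))
A=P[200:340,270:400].reshape(-1,3)
for n,lo,hi,x0,x1 in [("knob",90,98,460,530),("jamb",111,120,520,620),("deck",52,60,380,620)]:
    B=A[(A[:,2]>lo)&(A[:,2]<hi)&(A[:,0]>x0)&(A[:,0]<x1)]; 
    if len(B)>4: print(n,len(B),B.mean(0).round(1),cv2.minAreaRect(B[:,:2].astype(np.float32)))
    if n=="jamb":
        l,c=B[:,:2],cv2.kmeans(B[:,:2].astype(np.float32),3,None,(3,50,.1),10,2); print(c[2],np.bincount(c[1].ravel()))
q=viewer.get_image("top"); Q=cloud(q)
B=Q[190:225,345:425].reshape(-1,3); B=B[(B[:,2]>111)&(B[:,2]<120)]
c=cv2.kmeans(B[:,:2].astype(np.float32),3,None,(3,50,.1),10,2); print("topjamb",c[2],np.bincount(c[1].ravel()))
for t in ["jamb_bore","knob_grip"]: print(t,[(w(q,*l["location"],z=108 if t[0]=="j" else 85).round(1),l["conf"]) for l in models.landmark_of(q,t)])
B=P[100:200,140:240].reshape(-1,3);B=B[(B[:,2]>138)&(B[:,2]<150)]
print("rail side",len(B),B.mean(0),cv2.minAreaRect(B[:,:2].astype(np.float32)))
o=ctrl.get_obs(); print(o["ee_pos"],o["width"],o["orientation"])
E
```

```text
knob lm side [ 485.7 -291.8   85. ] jamb lm side [ 576.8 -336.7  108. ] guard side [431.6 191.1  26. ]
jamb 124 [ 568.5 -337.8  114.6] ((568.697021484375, -335.22271728515625), (102.27676391601562, 15.700778007507324), 82.0086669921875)
[[ 574.8325  -293.86832]
 [ 563.1587  -377.6753 ]
 [ 568.2576  -335.80206]] [38 44 42]
deck 504 [ 525.2 -352.9   55.6] ((480.3099060058594, -358.6155700683594), (174.93992614746094, 113.06782531738281), 2.9869282245635986)
topjamb [[ 574.59204 -291.46326]
 [ 562.7721  -376.3265 ]
 [ 568.98535 -334.17468]] [27 35 32]
jamb_bore [(array([ 576.9, -332.1,  108. ]), 0.93)]
knob_grip [(array([ 491.3, -290.6,   85. ]), 0.51)]
rail side 0 [nan nan nan] ((0.0, 0.0), (0.0, 0.0), 0.0)
[ 326.68650032 -450.34213801  192.84410633] 48.31615166875465 [ 2.92534068e+00  1.14431340e+00 -2.97493742e-04]<stdin>:15: RuntimeWarning: Mean of empty slice.
  ret = um.true_divide(
```

Call:
play_rows([
  [24,22.5,0],
  [24,22.5,0],
  [24,22.5,0],
  [24,22.5,0],
  [24,22.5,0],
  [24,22.5,-20],
  [21.3,22.3,-20],
], yaw=[4.3,4.3,4.3,4.3,4.3,4.3,4])

```text
t: 2.82
ee_pos: [493.3, -294.4, 153.5]
orientation: [2.53, 1.856, 0.002]
ft_force: [-0.0, 0.3, -0.6]
width: 48.1
grasp_force: 0.0
```

```bash
python3 - <<'E'
from h import *
q=viewer.get_image("top"); s=viewer.get_image("side"); o=ctrl.get_obs(); print(o["ee_pos"],o["orientation"])
a=cv2.resize(q["pixels"][195:275,345:425],(400,400),interpolation=cv2.INTER_CUBIC)
b=cv2.resize(s["pixels"][220:300,280:360],(400,400),interpolation=cv2.INTER_CUBIC)
cv2.imwrite("pics/c1.png",np.hstack([a,b])[...,::-1])
E
```

```text
[ 491.62456346 -291.08051169  149.91468252] [-2.52798702e+00 -1.85829974e+00  1.76298795e-03]
```

View pics/c1.png

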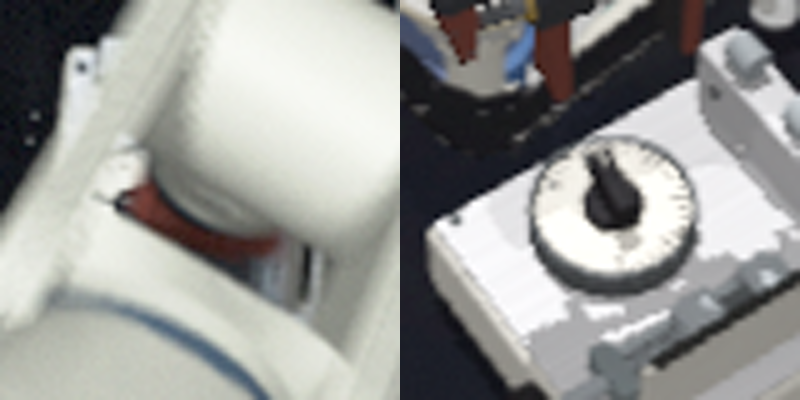

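The right (side) crop shows the knob wing clearly, pointing up-left, with the fingers above it. Now I'll lower onto it.

Call:
play_rows([
  [0.4,-1.9,-25],
  [0,0,-25],
  [0,0,-14],
  [0,0,-7],
  [0,0,0],
], yaw=[0,0,0,0,0])

```text
t: 3.33
ee_pos: [490.3, -296.2, 80.5]
orientation: [-2.535, -1.852, 0.002]
ft_force: [-0.5, -0.4, -0.5]
width: 48.5
grasp_force: 0.0
```

Call:
play_rows([
  [0,0,0],
  [0,0,0],
  [0,0,0],
  [0,0,0],
  [0,0,0],
  [0,0,0],
], yaw=[0,0,0,0,0,0], gripper=1)

```text
t: 3.83
ee_pos: [492.1, -295.3, 82.2]
orientation: [2.534, 1.856, 0.0]
ft_force: [-0.2, -0.1, 0.7]
width: 11.8
grasp_force: 0.0
```

Call:
play_rows([
  [0,0,0],
  [0,0,0],
  [0,0,0],
], yaw=[0,0,0])

```text
t: 4.08
ee_pos: [491.9, -295.2, 81.7]
orientation: [-2.534, -1.857, 0.0]
ft_force: [0.0, -0.3, 0.6]
width: 0.6
grasp_force: 0.0
```

```bash
python3 - <<'E'
from h import *
for i in range(3):
    o=ctrl.get_obs(); print(o["t"],o["ee_pos"],o["orientation"],o["moment"],o["ft_force"],o["width"],o["grasp_force"],o["qpos"])
E
```

```text
4.0833 [ 491.8692154  -295.1869425    81.68189172] [-2.53408690e+00 -1.85687487e+00  8.84702470e-05] [-0.05352247 -0.09263335 -0.00785515] [ 2.57473596e-04 -3.39677113e-01  5.61585128e-01] 0.5767417014262561 0.0 [-5.61233053e-01  4.98877431e-01  1.81634572e+00 -6.93064334e-05
  8.26393750e-01 -2.55140214e-01]
4.0833 [ 491.8692154  -295.1869425    81.68189172] [-2.53408690e+00 -1.85687487e+00  8.84702470e-05] [-0.05352247 -0.09263335 -0.00785515] [ 2.57473596e-04 -3.39677113e-01  5.61585128e-01] 0.5767417014262561 0.0 [-5.61233053e-01  4.98877431e-01  1.81634572e+00 -6.93064334e-05
  8.26393750e-01 -2.55140214e-01]
4.0833 [ 491.8692154  -295.1869425    81.68189172] [-2.53408690e+00 -1.85687487e+00  8.84702470e-05] [-0.05352247 -0.09263335 -0.00785515] [ 2.57473596e-04 -3.39677113e-01  5.61585128e-01] 0.5767417014262561 0.0 [-5.61233053e-01  4.98877431e-01  1.81634572e+00 -6.93064334e-05
  8.26393750e-01 -2.55140214e-01]
```

```bash
python3 - <<'E'
from h import *
s=viewer.get_image("side"); 
cv2.imwrite("pics/c2.png",cv2.resize(s["pixels"][200:320,250:410],(800,600),interpolation=cv2.INTER_CUBIC)[...,::-1])
T=np.array(s["T"]); 
def proj(x): c=T[:3,:3].T@(np.array(x)-T[:3,3]); return [s["cx"]+s["fx"]*c[0]/-c[2], s["cy"]-s["fy"]*c[1]/-c[2]]
for x in [[492,-295,82],[492,-293,94],[485.7,-291.8,85],[569,-335,116]]: c=proj(x); print(x,c,(c[0]-250)*5,(c[1]-200)*5)
E
```

```text
[492, -295, 82] [np.float64(322.7452868655415), np.float64(258.5377709774426)] 363.7264343277076 292.6888548872131
[492, -293, 94] [np.float64(322.2102832653495), np.float64(254.98336217159274)] 361.0514163267476 274.9168108579637
[485.7, -291.8, 85] [np.float64(319.6960080936922), np.float64(258.49361594886005)] 348.48004046846114 292.46807974430027
[569, -335, 116] [np.float64(361.0392671257879), np.float64(241.69456094318545)] 555.1963356289394 208.47280471592725
```

View pics/c2.png

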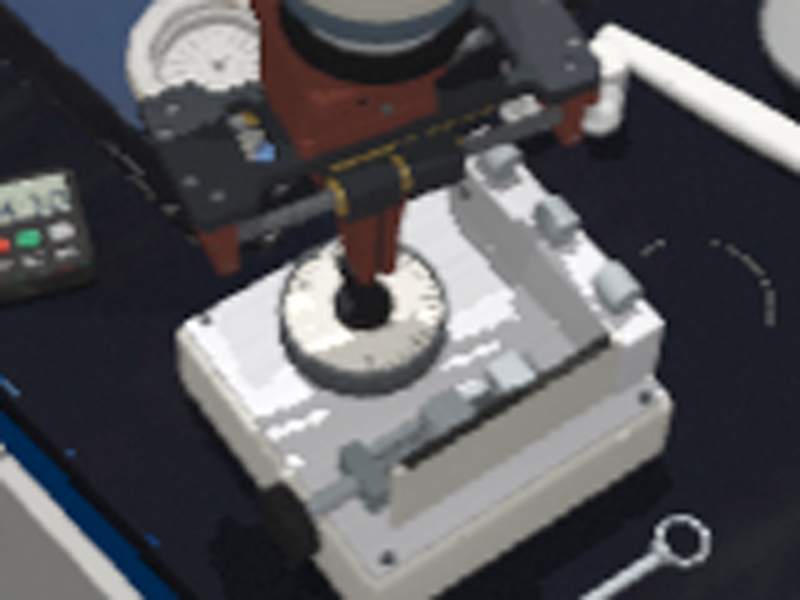

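The image shows the fingers fully closed with tips at crop (370,280). The knob wing is at (345-365,262-325), so they missed it or closed above it. I'll check with depth.

```bash
python3 - <<'E'
from h import *
s=viewer.get_image("side"); P=cloud(s); px=s["pixels"].astype(int)
for r in range(244,272,2):
    print(r,[(c,P[r,c].round(0).astype(int).tolist() if np.isfinite(P[r,c,0]) else None,px[r,c].tolist()) for c in range(316,334,3)])
print([ (np.round(l["location"],1),l["conf"]) for l in models.landmark_of(s,"knob_grip")])
E
```

```text
244 [(316, [546, -214, 0], [28, 30, 41]), (319, [458, -318, 196], [52, 40, 39]), (322, [478, -306, 163], [78, 44, 38]), (325, [488, -305, 153], [66, 39, 35]), (328, [495, -306, 147], [81, 44, 38]), (331, [546, -265, 55], [223, 222, 225])]
246 [(316, [542, -218, 0], [29, 30, 41]), (319, [485, -289, 131], [76, 42, 36]), (322, [480, -304, 152], [81, 44, 37]), (325, [487, -307, 149], [65, 39, 35]), (328, [493, -309, 146], [81, 45, 38]), (331, [542, -270, 56], [224, 224, 226])]
248 [(316, [505, -258, 71], [139, 141, 143]), (319, [485, -290, 125], [77, 42, 36]), (322, [481, -303, 142], [82, 45, 38]), (325, [487, -306, 140], [59, 38, 36]), (328, [493, -309, 137], [80, 42, 37]), (331, [539, -273, 54], [212, 212, 214])]
250 [(316, [500, -263, 73], [184, 182, 177]), (319, [485, -290, 117], [73, 46, 42]), (322, [481, -303, 136], [79, 43, 37]), (325, [487, -307, 134], [59, 36, 34]), (328, [493, -310, 131], [80, 44, 37]), (331, [527, -285, 70], [134, 135, 137])]
252 [(316, [497, -267, 71], [213, 211, 203]), (319, [493, -281, 91], [58, 46, 46]), (322, [480, -304, 130], [80, 43, 37]), (325, [488, -
[... 1645 characters left out ...]
), (322, [483, -303, 70], [174, 171, 163]), (325, [489, -306, 67], [170, 167, 158]), (328, [494, -311, 68], [191, 188, 180]), (331, [498, -316, 69], [194, 191, 184])]
268 [(316, [470, -297, 69], [255, 255, 252]), (319, [473, -303, 73], [206, 203, 195]), (322, [479, -307, 71], [194, 192, 184]), (325, [484, -311, 70], [194, 190, 183]), (328, [491, -314, 67], [194, 190, 183]), (331, [494, -320, 70], [192, 189, 182])]
270 [(316, [467, -301, 68], [192, 188, 180]), (319, [471, -306, 70], [193, 190, 182]), (322, [475, -311, 72], [193, 189, 182]), (325, [481, -314, 68], [193, 190, 182]), (328, [487, -318, 68], [191, 188, 180]), (331, [492, -322, 66], [182, 179, 171])]
[(array([320.9, 258.7]), 0.59)]
```

Call:
play_rows([
  [0,0,0],
  [0,0,0],
  [0,0,0],
  [0,0,0],
], yaw=[0,0,0,0], gripper=0.4)

```text
t: 4.57
ee_pos: [491.8, -295.2, 81.6]
orientation: [-2.534, -1.857, 0.0]
ft_force: [-0.8, -1.1, -0.6]
width: 23.8
grasp_force: 0.0
```

```bash
python3 - <<'E'
from h import *
s=viewer.get_image("side"); P=cloud(s); px=s["pixels"].astype(int)
o=ctrl.get_obs(); print(o["ee_pos"],o["width"],o["ft_force"])
T=np.array(s["T"]); 
def proj(x): c=T[:3,:3].T@(np.array(x)-T[:3,3]); return np.round([s["cx"]+s["fx"]*c[0]/-c[2], s["cy"]-s["fy"]*c[1]/-c[2]],1)
u=np.array([.954,-.3,0]);v=np.array([.3,.954,0])
e=o["ee_pos"]; W=o["width"]/2
for z in (82,95): 
  for sg in (-1,1): print(z,sg,[ ((proj(np.array([e[0],e[1],z])+sg*u*(W+d)+v*k)-[250,200])*5).tolist() for d in (0,12) for k in (-10,10)])
cv2.imwrite("pics/c3.png",cv2.resize(s["pixels"][200:320,250:410],(800,600),interpolation=cv2.INTER_CUBIC)[...,::-1])
E
```

```text
[ 491.86406407 -295.23369887   81.67328343] 27.592055572874706 [-0.78882325  0.1813346   0.85160543]
82 -1 [[345.0, 321.50000000000006], [326.50000000000006, 286.9999999999999], [320.5000000000001, 330.99999999999994], [301.50000000000006, 296.50000000000006]]
82 1 [[401.50000000000006, 299.4999999999999], [381.9999999999999, 265.5], [425.99999999999994, 290.0], [406.50000000000006, 255.99999999999994]]
95 -1 [[345.5000000000001, 305.5000000000001], [326.50000000000006, 270.5], [320.5000000000001, 315.0], [301.50000000000006, 280.0]]
95 1 [[402.5, 283.49999999999994], [383.0000000000001, 249.00000000000006], [426.9999999999999, 274.00000000000006], [406.9999999999999, 239.50000000000003]]
```

View pics/c3.png

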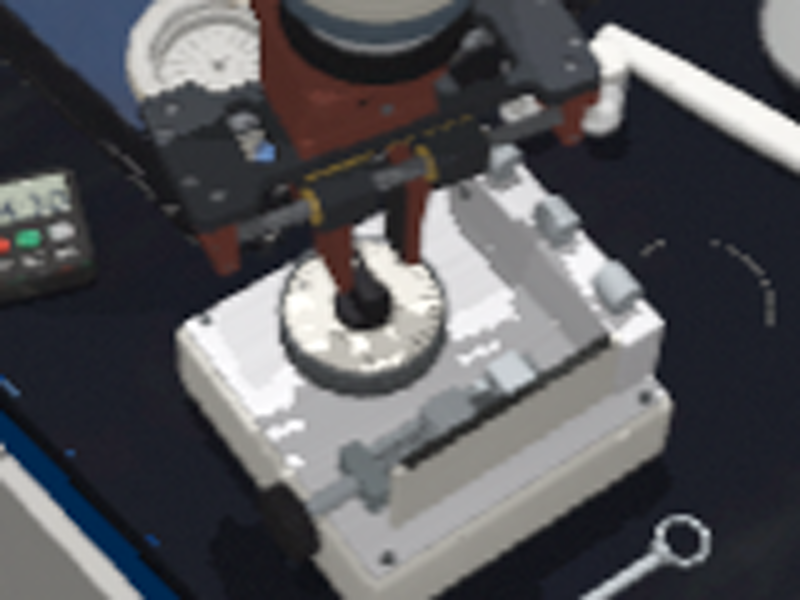

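The fingers straddle the wing, but their tips, at crop (345,292) and (412,262), sit some 20 mm higher than the reported TCP implies. I'll measure the tip height from depth.

```bash
cat >> h.py <<'E'
def tips(s,show=1):
    P=cloud(s); x=s["pixels"].astype(int); m=(x[...,0]>x[...,1]+25)&(x[...,0]<130)
    e=ctrl.get_obs()["ee_pos"]
    with np.errstate(all="ignore"): m&=(np.linalg.norm(P[...,:2]-e[:2],axis=-1)<45)&(P[...,2]<e[2]+90)
    B=P[m]; i=np.argsort(B[:,2]); return B[i]
E
python3 - <<'E'
from h import *
s=viewer.get_image("side"); B=tips(s); print(len(B)); print(B[:14].round(0).tolist()); o=ctrl.get_obs(); print(o["ee_pos"],o["width"])
T=np.array(s["T"]); c=T[:3,:3].T@(o["ee_pos"]-T[:3,3]); print(c)
E
```

```text
107
[[471.0, -299.0, 110.0], [474.0, -299.0, 111.0], [475.0, -301.0, 112.0], [471.0, -302.0, 114.0], [505.0, -313.0, 115.0], [474.0, -283.0, 117.0], [470.0, -300.0, 117.0], [504.0, -311.0, 118.0], [474.0, -302.0, 118.0], [505.0, -309.0, 118.0], [473.0, -287.0, 119.0], [472.0, -301.0, 119.0], [469.0, -298.0, 119.0], [471.0, -293.0, 119.0]]
[ 491.84485934 -295.24005061   81.66362889] 31.621733239638758
[   14.91219505  -129.22241183 -1094.41008754]
```

Call:
play_rows([
  [0,0,-5],
  [0,0,-5],
  [0,0,-4],
  [0,0,0],
], yaw=[0,0,0,0])

```text
t: 5.0
ee_pos: [491.1, -294.8, 66.4]
orientation: [-2.533, -1.856, 0.001]
ft_force: [-0.1, 0.8, -0.5]
width: 52.3
grasp_force: 0.0
```

```bash
python3 - <<'E'
from h import *
s=viewer.get_image("side"); B=tips(s); print(B[:10].round(0).tolist()); o=ctrl.get_obs(); print(o["ee_pos"],o["width"],o["ft_force"])
E
```

```text
[[519.0, -315.0, 100.0], [515.0, -316.0, 100.0], [457.0, -292.0, 100.0], [455.0, -297.0, 101.0], [461.0, -281.0, 101.0], [459.0, -287.0, 101.0], [458.0, -297.0, 101.0], [519.0, -315.0, 104.0], [456.0, -297.0, 104.0], [515.0, -316.0, 105.0]]
[ 491.34789039 -294.91036738   66.84393491] 52.29177914808729 [ 0.52112737  1.13648982 -0.74260413]
```

Call:
play_rows([
  [0,0,-4],
  [0,0,-4],
  [0,0,-4],
  [0,0,0],
], yaw=[0,0,0,0])

```text
t: 5.38
ee_pos: [491.3, -294.9, 54.7]
orientation: [-2.533, -1.856, 0.001]
ft_force: [0.7, 0.2, -0.6]
width: 52.8
grasp_force: 0.0
```

```bash
python3 - <<'E'
from h import *
s=viewer.get_image("side"); B=tips(s); print(B[:10].round(0).tolist()); o=ctrl.get_obs(); print(o["ee_pos"],o["width"],o["ft_force"])
E
```

```text
[[517.0, -314.0, 89.0], [459.0, -287.0, 89.0], [462.0, -276.0, 89.0], [460.0, -295.0, 89.0], [460.0, -282.0, 91.0], [517.0, -317.0, 91.0], [456.0, -297.0, 92.0], [457.0, -298.0, 92.0], [463.0, -275.0, 92.0], [457.0, -292.0, 92.0]]
[ 491.49899086 -294.9969305    55.0830972 ] 52.58448013977109 [ 0.09281298  0.30284804 -0.09609469]
```

Call:
play_rows([
  [0,0,-3],
  [0,0,-3],
  [0,0,0],
], yaw=[0,0,0])

```text
t: 5.68
ee_pos: [491.6, -295.1, 49.1]
orientation: [-2.534, -1.856, 0.0]
ft_force: [0.3, 0.3, -0.0]
width: 52.9
grasp_force: 0.0
```

Call:
play_rows([
  [0,0,0],
  [0,0,0],
  [0,0,0],
  [0,0,0],
  [0,0,0],
  [0,0,0],
  [0,0,0],
  [0,0,0],
], yaw=[0,0,0,0,0,0,0,0], gripper=1)

```text
t: 6.35
ee_pos: [491.4, -295.1, 49.7]
orientation: [-2.534, -1.856, 0.001]
ft_force: [-2.2, -0.1, 1.9]
width: 10.6
grasp_force: 30.0
```

Call:
play_rows([
  [0,0,0],
  [0,0,0],
  [0,0,0],
], yaw=[0,0,0])

```text
t: 6.6
ee_pos: [491.4, -295.1, 49.7]
orientation: [-2.534, -1.856, 0.001]
ft_force: [-3.8, 0.8, 3.5]
width: 10.6
grasp_force: 30.0
```

Call:
play_rows([
  [0,0,0],
  [0,0,0],
  [0,0,0],
  [0,0,0],
  [0,0,0],
  [0,0,0],
  [0,0,0],
], yaw=[5,5,5,5,5,5,0])

```text
t: 7.18
ee_pos: [493.0, -295.2, 49.8]
orientation: [1.963, 2.451, 0.002]
ft_force: [1.8, 1.3, -0.3]
width: 10.8
grasp_force: 30.0
```

```bash
cat >> h.py <<'E'
from scipy.spatial.transform import Rotation as Ro
def st():
    o=ctrl.get_obs(); y=Ro.from_rotvec(o["orientation"]).as_matrix()[:,1]
    print("t",o["t"],"ee",o["ee_pos"].round(1),"psi",np.degrees(np.arctan2(y[1],y[0])).round(2),"F",o["ft_force"].round(1),"M",o["moment"].round(3),"w",round(o["width"],2),"g",round(o["grasp_force"],1))
E
python3 -c "
from h import *
st()"
```

```text
t 7.1833 ee [ 493.  -295.2   49.8] psi 12.62 F [ 1.8  1.3 -0.3] M [ 0.309 -0.558  0.012] w 10.84 g 30.0
```

Call:
play_rows([
  [0,0,0],
  [0,0,0],
  [0,0,0],
  [0,0,0],
], yaw=[4,4,4,0])

```text
t: 7.52
ee_pos: [493.4, -295.1, 49.8]
orientation: [1.701, 2.639, 0.002]
ft_force: [4.8, 2.7, -1.2]
width: 10.9
grasp_force: 30.3
```

```bash
python3 -c "
from h import *
st()"
```

```text
t 7.5167 ee [ 493.4 -295.1   49.8] psi 24.4 F [ 4.8  2.7 -1.2] M [ 0.502 -0.952 -0.503] w 10.89 g 30.3
```

Call:
play_rows([
  [0,0,0],
  [0,0,0],
  [0,0,0],
  [0,0,0],
], yaw=[4,4,4,0])

```text
t: 7.85
ee_pos: [493.9, -296.1, 49.8]
orientation: [1.415, 2.8, 0.001]
ft_force: [4.8, -1.1, -3.9]
width: 14.2
grasp_force: 32.7
```

```bash
python3 -c "
from h import *
st()"
```

```text
t 7.85 ee [ 493.9 -296.1   49.8] psi 36.37 F [ 4.8 -1.1 -3.9] M [-0.251 -1.078 -0.745] w 14.22 g 32.7
```

The moment jumped and the fingers spread, so the knob is on its stop. I'll release here and lift.

Call:
play_rows([
  [0,0,0],
  [0,0,0],
  [0,0,0],
  [0,0,0],
], yaw=[0,0,0,0], gripper=0.45)

```text
t: 8.18
ee_pos: [491.5, -295.1, 49.6]
orientation: [-1.416, -2.804, 0.0]
ft_force: [0.3, 0.3, -0.6]
width: 37.2
grasp_force: 0.0
```

Call:
play_rows([
  [0,0,10],
  [0,0,25],
  [0,0,35],
  [0,0,35],
  [-10,30,25],
  [-10,35,0],
  [-10,38,0],
  [-10,38,0],
], yaw=[0,0,0,0,-6,-6,-6,-6])

```text
t: 8.85
ee_pos: [451.4, -153.3, 181.0]
orientation: [1.975, 2.441, 0.001]
ft_force: [0.1, 0.0, -0.7]
width: 48.4
grasp_force: 0.0
```

Call:
play_rows([
  [-5,40,0],
  [-5,40,0],
  [-5,40,0],
  [-4,40,0],
  [-3,40,0],
  [-2,40,0],
  [0,40,0],
  [0,30,0],
], yaw=[-6,-6,0,0,0,0,0,0])

```text
t: 9.52
ee_pos: [427.6, 157.5, 180.7]
orientation: [2.209, 2.233, 0.002]
ft_force: [1.0, 0.0, 0.8]
width: 48.4
grasp_force: 0.0
```

```bash
python3 - <<'E'
from h import *
st(); q=viewer.get_image("top"); s=viewer.get_image("side")
P=cloud(q); A=P[220:255,355:395].reshape(-1,3); A=A[(A[:,2]>88)&(A[:,2]<105)]
print("knob",len(A),A.mean(0),cv2.minAreaRect(A[:,:2].astype(np.float32)))
P=cloud(s)
for r in [((100,230,120,260))]:
    A=P[100:230,120:260].reshape(-1,3); A=A[(A[:,2]>134)&(A[:,2]<150)&(A[:,0]>390)&(A[:,0]<460)]; print("rail side",len(A),A.mean(0),cv2.minAreaRect(A[:,:2].astype(np.float32)))
a=cv2.resize(q["pixels"][195:275,345:425],(400,400),interpolation=cv2.INTER_CUBIC)
b=cv2.resize(s["pixels"][100:220,130:250],(400,400),interpolation=cv2.INTER_CUBIC)
cv2.imwrite("pics/c4.png",np.hstack([a,b])[...,::-1])
E
```

```text
t 9.5167 ee [427.6 157.5 180.7] psi 0.64 F [1.  0.  0.8] M [-0.001  0.002  0.01 ] w 48.45 g 0.0
knob 49 [ 491.75006394 -292.90289509   94.02400527] ((491.977294921875, -292.98504638671875), (10.69449520111084, 33.232601165771484), 20.950326919555664)
rail side 173 [425.05149245 180.87138039 141.11164055] ((420.30865478515625, 281.918701171875), (17.255813598632812, 314.292236328125), 3.028263568878174)
```

View pics/c4.png

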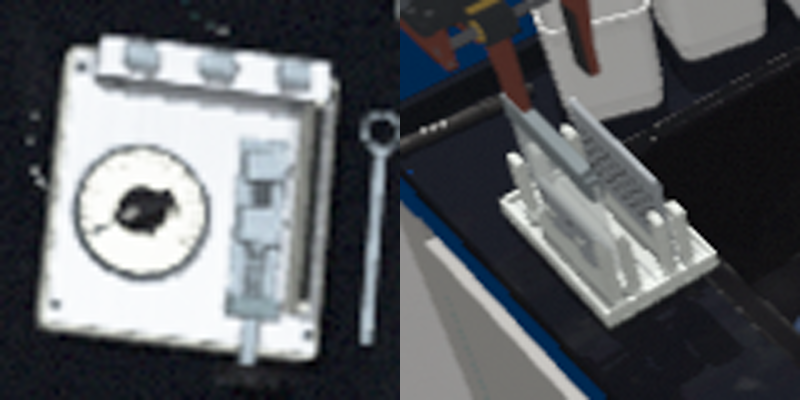

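The top crop shows the wing and needle now turned anticlockwise to about 111°, pointing lower-left, about 38° from the start. That agrees with the stop I felt. The side crop shows the guard in the front place with its rail top left of the fingers. Next I'll pick it up.

Call:
play_rows([
  [-1.8,17,-10],
  [0,16.8,-15],
  [0,0,-20],
  [0,0,-20],
  [0,0,-15],
  [0,0,-10],
  [0,0,-6],
  [0,0,0],
], yaw=[-1.2,0,0,0,0,0,0,0])

```text
t: 10.28
ee_pos: [425.8, 187.9, 83.1]
orientation: [-2.233, -2.209, 0.002]
ft_force: [0.0, 0.2, 0.5]
width: 48.3
grasp_force: 0.0
```

```bash
python3 - <<'E'
from h import *
st(); s=viewer.get_image("side"); print(tips(s)[:8].round(0).tolist())
cv2.imwrite("pics/c5.png",cv2.resize(s["pixels"][90:210,120:280],(800,600),interpolation=cv2.INTER_CUBIC)[...,::-1])
E
```

```text
t 10.2833 ee [425.8 187.9  83.1] psi -0.64 F [0.  0.2 0.5] M [-0.062 -0.093 -0.057] w 48.33 g 0.0
[[454.0, 176.0, 114.0], [395.0, 196.0, 116.0], [395.0, 176.0, 117.0], [397.0, 174.0, 117.0], [395.0, 185.0, 118.0], [452.0, 177.0, 118.0], [398.0, 177.0, 118.0], [454.0, 175.0, 119.0]]
```

View pics/c5.png

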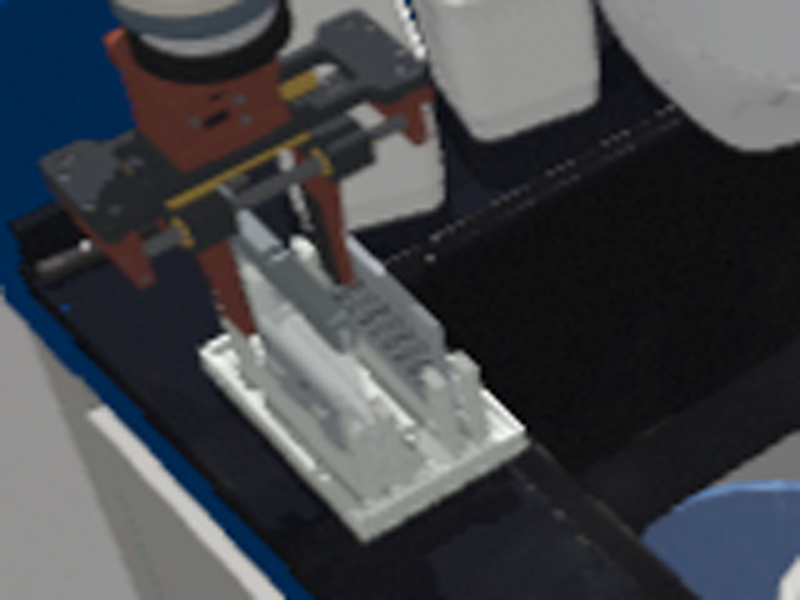

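The fingers straddle the grey rail, with tips at crop (245,330) and (345,280). I'll centre in y and close.

Call:
play_rows([
  [0,3.4,0],
  [0,0,0],
  [0,0,0],
  [0,0,0],
  [0,0,0],
  [0,0,0],
  [0,0,0],
  [0,0,0],
], yaw=[0,0,0,0,0,0,0,0], gripper=1)

```text
t: 11.0
ee_pos: [426.5, 192.1, 83.9]
orientation: [2.233, 2.21, 0.001]
ft_force: [0.5, -0.5, 3.5]
width: 12.0
grasp_force: 30.0
```

Call:
play_rows([
  [0,0,0],
  [0,0,0],
  [0,0,0],
], yaw=[0,0,0])

```text
t: 11.25
ee_pos: [426.5, 192.1, 83.9]
orientation: [2.233, 2.21, 0.001]
ft_force: [0.1, -0.8, 5.3]
width: 11.4
grasp_force: 30.0
```

```bash
python3 -c "
from h import *
st()"
```

```text
t 11.25 ee [426.5 192.1  83.9] psi -0.6 F [ 0.1 -0.8  5.3] M [-0.097  0.008  0.039] w 11.42 g 30.0
```

Call:
play_rows([
  [0,0,4],
  [0,0,10],
  [0,0,20],
  [0,0,20],
  [0,0,25],
  [0,0,25],
  [0,0,25],
  [0,0,21],
], yaw=[0,0,0,0,0,0,0,0])

```text
t: 11.92
ee_pos: [425.6, 191.8, 235.5]
orientation: [-2.233, -2.21, 0.0]
ft_force: [1.1, -0.4, -3.6]
width: 11.8
grasp_force: 30.0
```

```bash
python3 - <<'E'
from h import *
st(); q=viewer.get_image("top"); P=cloud(q)
A=P[225:290,150:260].reshape(-1,3)
h=A[(A[:,2]>85)&(A[:,2]<112)]; print("plate",len(h),h.mean(0))
st()
E
```

```text
t 11.9167 ee [425.6 191.8 235.5] psi -0.6 F [ 1.1 -0.4 -3.6] M [-0.067 -0.164 -0.006] w 11.81 g 30.0
plate 144 [482.36621868 220.67318092 100.70810682]
t 11.9667 ee [427.9 192.8 239.1] psi -0.6 F [ 1.8  0.4 -0.3] M [-0.03  -0.241  0.031] w 11.43 g 30.0
```

Call:
play_rows([
  [4,-16,0],
  [9,-33,0],
  [9,-36,0],
  [9,-36,0],
  [9,-36,0],
  [9,-36,0],
  [9,-36,0],
  [9,-36,0],
], yaw=[-0.4,-0.4,-0.4,-0.4,-0.4,-0.4,-0.4,-0.5])

```text
t: 12.63
ee_pos: [492.3, -74.7, 232.9]
orientation: [-2.295, -2.143, 0.001]
ft_force: [0.9, 1.0, -3.7]
width: 11.9
grasp_force: 30.0
```

Call:
play_rows([
  [9,-36,0],
  [9,-36,0],
  [9,-36,0],
  [9,-36,0],
  [9,-36,0],
  [9,-36,0],
  [7,-28,0],
  [5,-18,0],
], yaw=[-0.5,-0.5,-0.5,-0.5,-0.5,-0.5,-0.5,-0.5])

```text
t: 13.3
ee_pos: [558.6, -337.7, 232.2]
orientation: [-2.371, -2.06, 0.001]
ft_force: [0.7, 0.5, -4.8]
width: 11.8
grasp_force: 30.0
```

```bash
python3 - <<'E'
from h import *
st(); s=viewer.get_image("side"); q=viewer.get_image("top"); st()
np.savez("pics/s1.npz",**{k:s[k] for k in s}); np.savez("pics/q1.npz",**{k:q[k] for k in q})
for n,p in(("s",s),("q",q)):
  print(n,[(t,np.round(l["location"],1).tolist(),round(l["conf"],2)) for t in ("guard","jamb_bore") for l in models.landmark_of(p,t)[:2]])
a=cv2.resize(q["pixels"][180:260,340:420],(400,400),interpolation=cv2.INTER_CUBIC)
b=cv2.resize(s["pixels"][180:280,300:400],(400,400),interpolation=cv2.INTER_CUBIC)
cv2.imwrite("pics/c6.png",np.hstack([a,b])[...,::-1])
E
```

```text
t 13.3 ee [ 558.6 -337.7  232.2] psi -8.03 F [ 0.7  0.5 -4.8] M [-0.032 -0.139  0.011] w 11.79 g 30.0
t 13.4 ee [ 558.8 -337.6  232. ] psi -8.07 F [ 0.3  0.8 -4.5] M [-0.036 -0.115  0.015] w 11.77 g 30.0
s [('guard', [359.1, 229.7], 0.91), ('guard', [198.9, 163.6], 0.26), ('jamb_bore', [362.7, 242.1], 0.57)]
q [('jamb_bore', [205.8, 257.1], 0.42)]
```

View pics/c6.png

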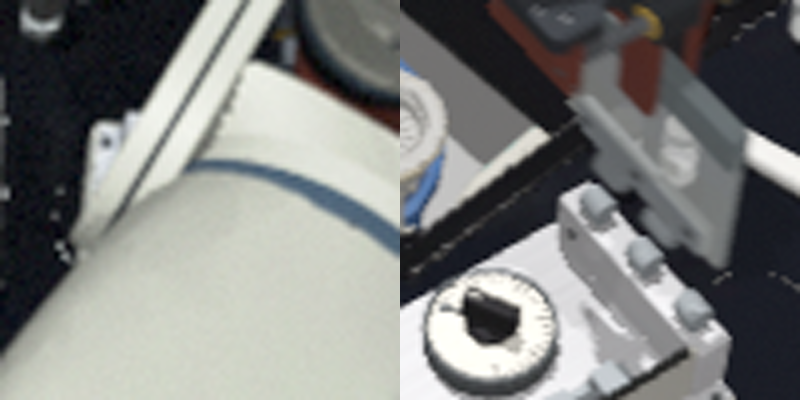

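The side crop shows the guard upright above the jamb. Its knuckles are at px (354,222) and (366,235), above the gaps between the jamb knuckles at (349.5,231), (361,244) and (373,257). The arm hides the top view. I'll measure guard and jamb with the same camera.

```bash
cat > m.py <<'E'
from h import *
from scipy.optimize import least_squares
def loc(P,o,psi):
    c,s=np.cos(psi),np.sin(psi); D=P-np.asarray(o); return np.stack([c*D[...,0]+s*D[...,1],-s*D[...,0]+c*D[...,1],D[...,2]],-1)
def jamb(P,o=(568.7,-335,108),psi=np.radians(-7.9)):
    L=loc(P,o,psi).reshape(-1,3); L=L[np.isfinite(L[:,0])]
    B=L[(abs(L[:,0])<12)&(L[:,2]>-4)&(L[:,2]<12)&(abs(L[:,1])<54)]
    f=lambda v:np.hypot(B[:,0]-v[0]-v[1]*B[:,1],B[:,2]-v[2])-8
    r=least_squares(f,[0,0,0],loss="soft_l1",f_scale=1.5); 
    T=B[B[:,2]>2]; sc=lambda d:sum((abs(T[:,1]-d-k)<9).sum() for k in(-43,0,43))
    ds=np.arange(-6,6.1,.25); S=np.array([sc(d) for d in ds]); d=ds[S>=S.max()-1].mean()
    print("jamb n",len(B),"x,slope,z",r.x.round(3),"rms",np.std(r.fun).round(2),"y",d, "ymin/max",np.percentile(T[:,1],[1,99]).round(1)); return r.x,d
def guard(P,o,psi):
    L=loc(P,o,psi).reshape(-1,3); L=L[np.isfinite(L[:,0])]
    L=L[(abs(L[:,0])<20)&(abs(L[:,1])<75)&(L[:,2]>-12)&(L[:,2]<122)]
    pan=L[(L[:,2]>14)&(L[:,2]<88)&(abs(L[:,1])<60)]; 
    A=np.c_[np.ones(len(pan)),pan[:,1],pan[:,2]]; r=least_squares(lambda v:A@v-pan[:,0],[-3,0,0],loss="soft_l1",f_scale=1.5)
    print("panel n",len(pan),"x=c+a*y+b*z",r.x.round(4),"rms",np.std(r.fun).round(2),"-> x0 at bottom",(r.x[0]+3).round(2))
    for lo,hi in((20,50),(50,88)):
        e=L[(L[:,2]>lo)&(L[:,2]<hi)]; print(" panel y-range",np.percentile(e[:,1],[0.5,99.5]).round(1),len(e))
    rf=L[(L[:,2]>97)&(L[:,2]<115)&(abs(L[:,1])>16)]; print(" rail front x med",np.median(rf[:,0]).round(2),len(rf),"y-range",np.percentile(rf[:,1],[.5,99.5]).round(1))
    t=L[(L[:,2]>108)&(abs(L[:,1])>20)]; print(" rail top z",np.percentile(t[:,2],[80,90,97]).round(1))
    k=L[(L[:,2]<9)&(abs(L[:,2])<10)&(abs(abs(L[:,1])-21.5)<12)]
    f=lambda v:np.hypot(k[:,0]-v[0],k[:,2]-v[1])-8
    if len(k)>8: r=least_squares(f,[0,0],loss="soft_l1",f_scale=1.5); print(" knuckles n",len(k),"x,z",r.x.round(2),"y",np.percentile(k[:,1],[1,99]).round(1))
E
python3 - <<'E'
from m import *
s=dict(np.load("pics/s1.npz")); P=cloud(s)
st(); jamb(P); guard(P,(558,-338.3,174.1),np.radians(-8.05))
E
```

```text
t 13.6 ee [ 558.5 -333.7  232.8] psi -7.87 F [-0.3  0.4 -4.3] M [-0.061 -0.071 -0.012] w 11.92 g 30.0
jamb n 178 x,slope,z [ 1.493 -0.006 -0.542] rms 1.88 y 0.0 ymin/max [-50.9  50.8]
panel n 817 x=c+a*y+b*z [-2.5636e+00  1.6000e-03  1.7900e-02] rms 0.93 -> x0 at bottom 0.44
 panel y-range [-64.8  56.2] 414
 panel y-range [-64.3  49.7] 414
 rail front x med -4.02 160 y-range [-65.5  33. ]
 rail top z [117.3 117.8 118.7]
 knuckles n 91 x,z [2.61 1.07] y [-31.   30.7]
```

```bash
python3 - <<'E'
from m import *
for i in range(3):
    s=viewer.get_image("side"); st(); 
    P=cloud(s); jamb(P); guard(P,(558,-335,174.5),np.radians(-7.9))
E
```

```text
t 13.65 ee [ 558.7 -333.7  233.2] psi -7.84 F [ 0.3 -0.1 -4.3] M [ 0.008 -0.057 -0.015] w 11.49 g 30.0
jamb n 177 x,slope,z [ 1.308  0.002 -0.484] rms 1.79 y 0.0 ymin/max [-51.7  51. ]
panel n 817 x=c+a*y+b*z [-2.794e+00 -1.900e-03  1.730e-02] rms 0.92 -> x0 at bottom 0.21
 panel y-range [-64.1  60.4] 410
 panel y-range [-64.3  48.9] 416
 rail front x med -4.41 157 y-range [-64.4  33. ]
 rail top z [117.3 117.8 118.8]
 knuckles n 92 x,z [2.5  1.18] y [-30.   31.5]
t 13.7 ee [ 558.9 -333.8  233.5] psi -7.83 F [ 0.8  0.2 -4.4] M [ 0.016 -0.085 -0.003] w 11.52 g 30.0
jamb n 176 x,slope,z [ 1.368 -0.002 -0.263] rms 1.89 y 0.375 ymin/max [-51.   50.9]
panel n 827 x=c+a*y+b*z [-2.5526e+00 -7.0000e-04  1.8000e-02] rms 0.89 -> x0 at bottom 0.45
 panel y-range [-64.1  60.9] 407
 panel y-range [-63.7  50.1] 419
 rail front x med -4.29 149 y-range [-64.5  42.5]
 rail top z [117.8 118.3 119.2]
 knuckles n 94 x,z [2.6 1.2] y [-30.4  32.4]
t 13.75 ee [ 559.1 -333.9  233.7] psi -7.83 F [ 0.1  0.6 -4. ] M [-0.021 -0.068 -0.021] w 11.97 g 30.0
jamb n 176 x,slope,z [ 1.089  0.009 -0.465] rms 1.82 y 0.0 ymin/max [-51.6  51.2]
panel n 821 x=c+a*y+b*z [-2.312e+00 -5.000e-04  1.600e-02] rms 0.9 -> x0 at bottom 0.69
 panel y-range [-63.4  57.8] 401
 panel y-range [-63.6  50.6] 421
 rail front x med -3.94 148 y-range [-64.8  35.9]
 rail top z [118.1 118.7 119.6]
 knuckles n 93 x,z [3.   0.82] y [-30.4  30.8]
```

Call:
play_rows([
  [3,-0.1,0],
  [4,-0.2,0],
  [3.3,-0.1,-8],
  [0,0,-12],
  [0,0,-12],
  [0,0,-8],
  [0,0,-3],
  [0,0,0],
], yaw=[0,0,0,0,0,0,0,0])

```text
t: 14.42
ee_pos: [568.6, -334.9, 188.7]
orientation: [-2.367, -2.061, 0.001]
ft_force: [-0.1, -0.3, -3.9]
width: 11.8
grasp_force: 30.0
```

Call:
play_rows([
  [0,0,0],
  [0,0,0],
  [0,0,0],
  [0,0,0],
  [0,0,0],
  [0,0,0],
], yaw=[0,0,0,0,0,0])

```text
t: 14.92
ee_pos: [569.6, -335.5, 191.0]
orientation: [2.369, 2.063, 0.0]
ft_force: [-0.0, 0.9, -4.3]
width: 11.8
grasp_force: 30.0
```

```bash
python3 - <<'E'
from m import *
st(); s=viewer.get_image("side"); st(); np.savez("pics/s2.npz",**{k:s[k] for k in s})
e=ctrl.get_obs()["ee_pos"]; P=cloud(s); jamb(P); guard(P,(568.7,-335,26+e[2]-83.9),np.radians(-7.9))
cv2.imwrite("pics/c7.png",cv2.resize(s["pixels"][200:280,330:400],(700,800)[:2] and (525,600),interpolation=cv2.INTER_CUBIC)[...,::-1])
E
```

```text
t 14.9167 ee [ 569.6 -335.5  191. ] psi -7.9 F [-0.   0.9 -4.3] M [-0.07  -0.026  0.009] w 11.81 g 30.0
t 14.9667 ee [ 569.6 -335.4  190.9] psi -7.9 F [-0.4 -0.  -4.6] M [-0.079 -0.084 -0.018] w 11.84 g 30.0
jamb n 158 x,slope,z [ 1.806  0.009 -0.399] rms 1.66 y -0.125 ymin/max [-52.1  50.5]
panel n 714 x=c+a*y+b*z [-1.8791  0.0019  0.0142] rms 0.98 -> x0 at bottom 1.12
 panel y-range [-66.   49.2] 367
 panel y-range [-65.9  44.9] 366
 rail front x med -3.64 146 y-range [-66.2  55.8]
 rail top z [117.2 117.8 118.4]
 knuckles n 85 x,z [3.33 0.75] y [-32.2  30.3]
```

View pics/c7.png

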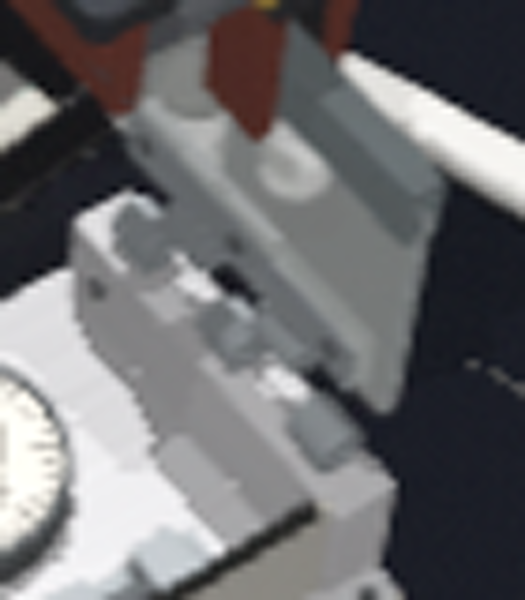

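The crop shows guard knuckles at about (195,225) and (293,328), just above the gaps between the jamb knuckles at (145,238), (230,330) and (325,430). They are slightly too far rearward. I'll correct that and lower slowly.

Call:
play_rows([
  [-1.5,0.5,0],
  [0,0,-3],
  [0,0,-3],
  [0,0,-3],
  [0,0,-2],
  [0,0,-2],
  [0,0,0],
  [0,0,0],
], yaw=[0,0,0,0,0,0,0,0])

```text
t: 15.63
ee_pos: [567.9, -334.8, 177.4]
orientation: [-2.369, -2.063, 0.0]
ft_force: [-1.0, -0.1, -4.0]
width: 11.8
grasp_force: 30.0
```

Call:
play_rows([
  [0,0,-2],
  [0,0,-2],
  [0,0,-2],
  [0,0,-1],
  [0,0,-1],
  [0,0,0],
  [0,0,0],
  [0,0,0],
], yaw=[0,0,0,0,0,0,0,0])

```text
t: 16.3
ee_pos: [568.1, -334.9, 169.8]
orientation: [2.369, 2.063, 0.0]
ft_force: [0.2, 0.6, -4.8]
width: 11.6
grasp_force: 30.0
```

```bash
python3 - <<'E'
from m import *
st(); s=viewer.get_image("side"); st(); np.savez("pics/s3.npz",**{k:s[k] for k in s})
e=ctrl.get_obs()["ee_pos"]; P=cloud(s); guard(P,(568.7,-335,26+e[2]-83.9),np.radians(-7.9))
E
```

```text
t 16.3 ee [ 568.1 -334.9  169.8] psi -7.9 F [ 0.2  0.6 -4.8] M [-0.051 -0.075  0.001] w 11.56 g 30.0
t 16.35 ee [ 568.1 -334.9  169.8] psi -7.9 F [-0.3  0.3 -3.7] M [-0.045 -0.068 -0.026] w 11.67 g 30.0
panel n 674 x=c+a*y+b*z [-3.4855e+00 -1.3000e-03  1.3600e-02] rms 1.0 -> x0 at bottom -0.49
 panel y-range [-66.2  48.7] 349
 panel y-range [-65.7  43.9] 335
 rail front x med -5.16 153 y-range [-65.7  58.8]
 rail top z [117.2 118.  118.9]
 knuckles n 85 x,z [ 1.15 -0.76] y [-31.6  32.1]
```

```bash
cat > k.py <<'E'
from m import *
def kn(n=5,zg=0.):
    psi=np.radians(-7.9); R=[]
    for i in range(n):
        s=viewer.get_image("side"); L=loc(cloud(s),(568.7,-335,108),psi).reshape(-1,3); R.append(L[np.isfinite(L[:,0])])
    L=np.vstack(R); L=L[(L[:,0]>-14)&(L[:,0]<12)&(L[:,2]>-9)&(L[:,2]<22)]
    for y0,z0 in((-43,0),(-21.5,zg),(0,0),(21.5,zg),(43,0)):
        B=L[(abs(L[:,1]-y0)<7)]; Z=B[:,2]-z0
        F=B[(Z>-3)&(Z<7.0)&(B[:,0]<2)]; z=F[:,2]-z0
        g=lambda v:np.hypot(F[:,0]-v[0],z)-8
        r=least_squares(g,[0],loss="soft_l1",f_scale=1)
        g2=lambda v:np.hypot(F[:,0]-v[0],z-v[1])-8
        r2=least_squares(g2,[0,0],loss="soft_l1",f_scale=1)
        print(y0,"n",len(F),"x(z fixed)",r.x.round(2),"xz",r2.x.round(2),"rms",np.std(r.fun).round(2),"ztop p95",np.percentile(B[:,2],95).round(1))
E
python3 - <<'E'
from k import *
e=ctrl.get_obs()["ee_pos"]; kn(5,26+e[2]-83.9-108); st()
E
```

```text
-43 n 105 x(z fixed) [2.07] xz [ 1.39 -1.34] rms 1.52 ztop p95 20.1
-21.5 n 102 x(z fixed) [1.59] xz [ 0.98 -1.46] rms 1.33 ztop p95 20.1
0 n 95 x(z fixed) [2.36] xz [ 1.78 -1.27] rms 1.39 ztop p95 19.8
21.5 n 107 x(z fixed) [1.81] xz [ 1.11 -1.59] rms 1.46 ztop p95 19.7
43 n 81 x(z fixed) [2.22] xz [ 1.58 -1.19] rms 1.36 ztop p95 19.8
t 16.6 ee [ 568.  -334.9  169.7] psi -7.9 F [ 0.5 -0.2 -4.4] M [-0.022 -0.068 -0.021] w 11.75 g 30.0
```

Call:
play_rows([
  [0.5,-0.1,-1],
  [0,0,-1],
  [0,0,-1],
  [0,0,-0.5],
  [0,0,0],
  [0,0,0],
], yaw=[0,0,0,0,0,0])

```text
t: 17.1
ee_pos: [568.5, -335.0, 166.1]
orientation: [-2.369, -2.063, 0.0]
ft_force: [-0.1, -0.3, -4.0]
width: 12.1
grasp_force: 30.0
```

```bash
python3 - <<'E'
from k import *
st(); kn(8,0); st()
E
```

```text
t 17.1 ee [ 568.5 -335.   166.1] psi -7.9 F [-0.1 -0.3 -4. ] M [-0.031 -0.085  0.017] w 12.1 g 30.0
-43 n 157 x(z fixed) [2.07] xz [ 1.63 -0.94] rms 1.38 ztop p95 19.8
-21.5 n 171 x(z fixed) [1.65] xz [ 1.23 -0.94] rms 1.47 ztop p95 20.4
0 n 154 x(z fixed) [2.09] xz [ 1.94 -0.38] rms 1.26 ztop p95 20.7
21.5 n 155 x(z fixed) [1.87] xz [ 1.18 -1.54] rms 1.55 ztop p95 19.8
43 n 129 x(z fixed) [2.15] xz [2.25 0.24] rms 1.27 ztop p95 20.5
t 17.5 ee [ 568.5 -335.   166.2] psi -7.9 F [ 0.3  0.7 -4.5] M [-0.047 -0.02  -0.001] w 11.76 g 30.0
```

Call:
play_rows([
  [0.4,-0.1,-0.5],
  [0,0,0],
  [0,0,-0.4],
  [0,0,0],
  [0,0,0],
  [0,0,0],
], yaw=[0,0,0,0,0,0])

```text
t: 18.0
ee_pos: [568.9, -335.1, 165.3]
orientation: [-2.369, -2.063, 0.0]
ft_force: [-0.4, -0.7, -5.0]
width: 12.2
grasp_force: 30.0
```

Call:
play_rows([
  [0,0,-0.4],
  [0,0,0],
  [0,0,0],
  [0,0,0],
], yaw=[0,0,0,0])

```text
t: 18.33
ee_pos: [568.9, -335.1, 164.9]
orientation: [2.369, 2.063, -0.0]
ft_force: [-0.3, 0.0, -4.2]
width: 12.0
grasp_force: 30.0
```

Call:
play_rows([
  [0,0,-0.4],
  [0,0,0],
  [0,0,0],
  [0,0,0],
], yaw=[0,0,0,0])

```text
t: 18.67
ee_pos: [568.9, -335.1, 164.5]
orientation: [2.369, 2.063, 0.0]
ft_force: [0.2, 0.1, -4.4]
width: 11.9
grasp_force: 30.0
```

Call:
play_rows([
  [0,0,-0.4],
  [0,0,0],
  [0,0,0],
  [0,0,0],
], yaw=[0,0,0,0])

```text
t: 19.0
ee_pos: [568.9, -335.1, 164.0]
orientation: [-2.369, -2.063, 0.0]
ft_force: [-0.6, 0.0, -3.6]
width: 11.8
grasp_force: 30.0
```

Call:
play_rows([
  [0,0,-0.4],
  [0,0,0],
  [0,0,0],
  [0,0,0],
], yaw=[0,0,0,0])

```text
t: 19.33
ee_pos: [569.0, -335.1, 164.0]
orientation: [2.369, 2.063, 0.0]
ft_force: [-1.3, 1.5, -0.3]
width: 12.2
grasp_force: 30.0
```

Contact with the block top is at 164.0, so in line is 1.5 mm higher, at 165.5.

Call:
play_rows([
  [0,0,0.9],
  [0,0,0.9],
  [0,0,0],
  [0,0,0],
  [0,0,0],
  [0,0,0],
], yaw=[0,0,0,0,0,0])

```text
t: 19.83
ee_pos: [568.8, -335.1, 165.3]
orientation: [-2.369, -2.063, 0.0]
ft_force: [-1.3, 0.7, -3.8]
width: 11.8
grasp_force: 30.0
```

```bash
python3 - <<'E'
from k import *
st(); kn(16,0); st()
s=viewer.get_image("side"); guard(cloud(s),(568.7,-335,108),np.radians(-7.9)); jamb(cloud(s))
# image rows: knuckle brightness edges perpendicular to bore, averaged
E
```

```text
t 19.8333 ee [ 568.8 -335.1  165.3] psi -7.9 F [-1.3  0.7 -3.8] M [-0.039 -0.067 -0.028] w 11.76 g 30.0
-43 n 313 x(z fixed) [2.12] xz [ 2.08 -0.1 ] rms 1.59 ztop p95 20.0
-21.5 n 342 x(z fixed) [2.61] xz [ 1.95 -1.51] rms 1.48 ztop p95 20.3
0 n 305 x(z fixed) [1.99] xz [ 1.97 -0.04] rms 1.35 ztop p95 20.4
21.5 n 316 x(z fixed) [2.36] xz [ 1.49 -1.97] rms 1.6 ztop p95 20.4
43 n 287 x(z fixed) [2.48] xz [ 2.09 -0.88] rms 1.48 ztop p95 20.4
t 20.6333 ee [ 568.9 -335.1  165.5] psi -7.9 F [ 0.6 -0.2 -3.9] M [-0.057 -0.068 -0.012] w 11.74 g 30.0
panel n 663 x=c+a*y+b*z [-2.7968e+00  6.0000e-04  1.7100e-02] rms 0.92 -> x0 at bottom 0.2
 panel y-range [-65.3  49. ] 336
 panel y-range [-65.6  41.1] 334
 rail front x med -4.21 163 y-range [-65.5  58.9]
 rail top z [116.8 117.5 118.2]
 knuckles n 102 x,z [ 0.41 -2.94] y [-31.3  30.2]
jamb n 186 x,slope,z [ 2.704e+00 -1.000e-03  2.462e+00] rms 1.77 y 0.0 ymin/max [-50.3  51.3]
```

```bash
python3 - <<'E'
from h import *
st(); print(ticket.close_job())
E
```

```text
t 20.6833 ee [ 568.9 -335.1  165.5] psi -7.9 F [-0.1 -0.2 -4.8] M [-0.066 -0.065  0.015] w 11.76 g 30.0
the job is handed in; nothing more can be done
None
```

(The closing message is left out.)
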